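# Crease two faces of a platform blank in a sprung press

## Robot

A 6-joint arm with a two-finger parallel gripper is mounted at the origin on the work surface. World frame = base frame: x ahead of the robot, y to its left, z up, the work surface at z = 0. Lengths are in m, angles in degrees, forces in N, time in s.
With the tool pointing down it reaches from about 0.275 to 0.825 m from the base axis. Payload 4.9 kg.
Tool frame: the origin (TCP) lies at the very end of the fingers, on their centre line; the grasp point (between the pads) lies 19 mm behind it; z points along the fingers, y is the direction in which the jaws open and shut (so a half turn about z gives the same grasp; the last joint's range is limited). The gripper opens to 85 mm and grips with 20 to 120 N. Pads are 22 mm wide; open, the fingers measure 114 mm over their backs; the gripper's body (76 mm by 85 mm) begins 54 mm behind the grasp point. The pads swing forward as they close: fully open they stand 13 mm farther back than shut.
Start: joints at [-84.981, 18.69, -11.035, 60.275, 0, 82.311], TCP at [0.121, -0.537, 0.231] pointing down, gripper open.
Joint ranges: [-152.03, 152.03], [-55.5, 102.48], [-74.3, 77.21], [-110.64, 120.58], [-84.22, 78.4], [-180, 180]. Speed limits (degrees/s): [147.25, 147.25, 180, 180, 180, 180].

## Interface

Orientations are given as [roll, pitch, yaw] about the fixed x, y, z axes, in that order (R = Rz(yaw) Ry(pitch) Rx(roll)).
In Python, from plant import robot gives the robot as it stands.
- The arm moves only by the tool send_rows, never from a script. Its argument "plan" is a list of rows, each a list of 5 numbers: the finger opening in mm, from 0 to 85.4, then the shift along the tool's x, y, z in mm, then the turn about the tool's z in rad. A call has 1 to 10 rows; each row is the pose to reach, as a shift and turn from the pose measured when the call began, along the tool's axes at that moment; what a row does not reach only later rows make up. A row lasts 1/12 s, in which the tool goes at most 41.7 mm and 7.16 degrees, less where a joint would pass 70% of its speed; a pose out of reach is approached as far as the arm can. A call with a gripper value outside its range is refused whole. The fingers move at their own pace and stop on an object; "grip_force" is the grip in N (left out, the last holds). Time passes only in rows, so rows that repeat a pose let the fingers close. It gives the time, the measured TCP pose, the force and the opening at its end, in the units of the state.
- robot.get_state(): the state, without advancing time (a new reading comes with each control period).
- robot.grab_frame(name): name is "scene" or "top" or "wrist"; returns (picture, depth): 420x560x3 uint8, red, green, blue; 420x560 float32, m along the optical axis (not along the pixel's ray), 0 where there is no reading.
- robot.calibration(name): a dict with "intrinsics" (3x3 intrinsics, pixels), "T" (4x4, takes a point from camera to world coordinates). Camera axes: x right, y down, z forward; pixel columns grow to the right and rows downward; lengths in m; the calibration is good to about 2 mm. A picture is of the moment at which its call begins: read the wrist's pose just before it. calibration takes no time and is no camera call; for the wrist camera it gives the pose at the moment of the call.
- robot.job_done(): hands the job in, once; it reports no verdict.
The state is a dict: "time": time; "qpos": joint angles; "joint_vel": joint speeds; "tau": joint torques, N m; "position": TCP position; "tcp_rot": TCP orientation; "force": force on the tool from outside, world axes, zero at the start; "moment": the same for the moment, N m; "finger_gap": finger opening in m.
Only numpy, scipy, OpenCV 4.12 (cv2) and the standard library are available. Lean on these libraries where they do the work, as an engineer would, in place of code of your own. Each camera call takes 0.05 s, during which the arm holds its last target. There are 200 camera calls.

## Task

Crease the thick leather platform blank (not the thin piece of the same outline beside the press) in the sprung bar press on the bench: bring either of its long sides squarely against the bar, with the middle of the window in line with the middle of the bar, and press until the bar is fully home for a moment. Then turn the blank so that its flat, square-cornered end meets the bar, centred and square, and press that fully home for a moment too. Leave the blank lying flat with its flat end squarely against the bar; never ram the press, and do not disturb the other things on the bench.

Things in the scene. Friction and masses are not known exactly. Their poses are not given: they have to be found in the camera images.
- blank: Workpiece: loose thick blank of stacked brown leather, lying flat: 130 mm long (x), 90 wide (y), 45 thick, about 0.4 kg; too wide to grasp across. Origin: centre of its underside. Flat end with square corners: face x = +65 mm. Other end, x = -65, has round corners (radius 22). Long sides: planes y = +45 and -45. A window 60 x 40 mm goes through it: x = -16 to +44, y = -20 to +20.
- flat_end (a point): Middle of the blank's flat end face (x = +65, y = 0, z = 22.5 mm in the blank); same axes as the blank.
- window (a point): Middle of the blank's window (x = +14, y = 0, z = 22.5 mm in the blank); same axes as the blank.
- press: Fixed press: bent dark iron bracket (100 mm wide in y, upright 70 mm high at x = 30 to 38, foot behind to x = 128) with a bright steel bar before it. Origin on the table under the middle of the bar's front face at rest; +x points level into the press, the way the bar is pushed. Bar: y = -25 to +25 mm, 10 to 36 mm above the table.
- crease_bar (a joint): Travel in m of the sprung bar into the press: 0 at rest, 0.008 fully home against its stop; the spring takes about 1 N at the start and 8 N at the stop, and pushes back when released.
- bowl: Bystander: enamel bowl, 110 mm across, 50 mm high; origin at its underside.
- tin: Bystander: round aluminium tin, 70 mm across, 50 mm high; origin at its underside.
- glue_jar: Bystander: amber glass jar, 60 mm across, 85 mm high; origin at its underside.
- hammer: Bystander: hammer lying flat.
- brush: Bystander: brush lying flat.
- soles: Bystander: stack of black shoe soles, 225 x 75 x 32 mm; origin at its underside.
- offcut: Bystander: thin leather piece with a window, same outline as the blank but only 18 mm thick; origin at its underside.
Things that resemble listed ones, but are neither listed nor needed, are in the scene too. Leave any pink or turquoise look-alike of the blank alone. Leave any red look-alike of the press alone.

How it is judged:
By the outcome, as a careful person would: the job done as asked, in the order asked, and still so for the second after the job is handed in, with the robot touching nothing.
It also fails if it takes over 72 s, if anything falls off the work surface, if the arm or the gripper's body presses on something with over 40 N, if the wrist force passes 120 N, or if a joint passes its speed limit or range.

## Working session

There is one attempt and no reset: what is moved stays moved. The work goes in short steps, Python scripts to look and compute and a tool call to move; the robot and the scene stay as the last step left them, time stands still between calls to the robot, and variables do not carry over. Pictures are saved under pics/ and viewed, about 8 in all and at most 12, crops included, and the job is handed in when it is done.

Besides the shell and the picture viewer there is one more tool, called as name(argument=value, ...) on one line, values as JSON. send_rows: Moves the arm, as the interface text tells. Its arguments: {"type":"object","properties":{"plan":{"type":"array","items":{"type":"array","items":{"type":"number"}}},"grip_force":{"type":"number"}},"required":["plan"]}

```bash
mkdir -p pics; ls; python3 - <<'E'
from plant import robot
import cv2,numpy as np
np.set_printoptions(precision=4,suppress=True)
print(robot.get_state())
for n in("scene","top"):
    p,d=robot.grab_frame(n); c=robot.calibration(n); np.savez(f"pics/{n}0.npz",p=p,d=d,K=c["intrinsics"],T=c["T"])
    cv2.imwrite(f"pics/{n}0.png",p[...,::-1]); print(n,c)
E
```

```text
pics
{'time': 0.0, 'qpos': array([-84.9812,  18.7337, -11.0922,  60.2765,   0.0016,  82.3115]), 'joint_vel': array([-0.1416,  0.0028,  0.0654, -0.0741, -0.071 , -0.0366]), 'tau': array([ -0.0006, -44.3393,  26.2442,   0.0154,   0.    ,  -0.    ]), 'position': array([ 0.121 , -0.5359,  0.2305]), 'tcp_rot': array([-179.8988,   -0.0153,   12.7073]), 'force': array([ 0.1496,  0.122 , -0.1893]), 'moment': array([-0.0042, -0.0211, -0.0126]), 'finger_gap': 0.0855336203325119}
scene {'intrinsics': array([[465.437 ,   0.    , 287.5572],
       [  0.    , 465.437 , 205.0722],
       [  0.    ,   0.    ,   1.    ]]), 'T': array([[-0.7484,  0.4161, -0.5165,  1.2084],
       [ 0.6629,  0.4928, -0.5636,  0.8355],
       [ 0.02  , -0.7642, -0.6447,  0.9387],
       [ 0.    ,  0.    ,  0.    ,  1.    ]])}
top {'intrinsics': array([[462.0923,   0.    , 282.1379],
       [  0.    , 462.0923, 205.5524],
       [  0.    ,   0.    ,   1.    ]]), 'T': array([[ 0.0285, -0.9962,  0.0823,  0.3746],
       [-0.9995, -0.0275,  0.0127,  0.0111],
       [-0.0104, -0.0826, -0.9965,  1.2715],
       [ 0.    ,  0.    ,  0.    ,  1.    ]])}
```

View pics/top0.png

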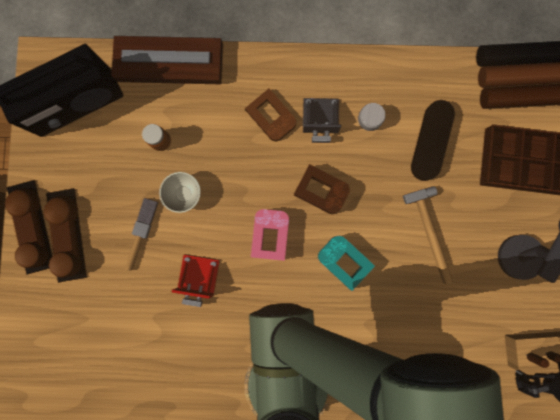

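View pics/scene0.png

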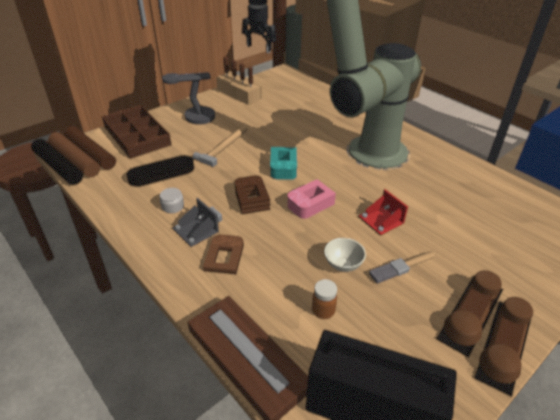

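The top view shows the dark iron press at (321,118) with its bar at (321,137) facing the robot. The thick blank is at (322,190), the offcut at (272,115), the tin at (372,116), and the pink and turquoise look-alikes are nearer the robot. Next I'll measure the blank and the press.

```bash
cat > h.py <<'E'
import numpy as np,cv2
np.set_printoptions(precision=4,suppress=True)
def pts(d,K,T):
    v,u=np.indices(d.shape); P=np.stack([(u-K[0,2])/K[0,0]*d,(v-K[1,2])/K[1,1]*d,d],-1)
    return P@T[:3,:3].T+T[:3,3]
def look(n,save=None):
    from plant import robot
    c=robot.calibration(n); p,d=robot.grab_frame(n)
    if save: cv2.imwrite(save,p[...,::-1])
    return p,d,c["intrinsics"],np.array(c["T"])
def ray(px,K,T,z):
    px=np.asarray(px,float).reshape(-1,2)
    r=np.c_[(px-K[:2,2])/[K[0,0],K[1,1]],np.ones(len(px))]@T[:3,:3].T
    return T[:3,3]+r*((z-T[2,3])/r[:,2])[:,None]
def blank(p,d,K,T,box):
    """top face of blank by height, in world mm grid; box=(x0,x1,y0,y1)"""
    W=pts(d,K,T); x0,x1,y0,y1=box
    m=(W[...,2]>.035)&(W[...,2]<.055)&(W[...,0]>x0)&(W[...,0]<x1)&(W[...,1]>y0)&(W[...,1]<y1)&(d>0)
    m=m.astype(np.uint8); n,l,s,_=cv2.connectedComponentsWithStats(m)
    m=(l==1+np.argmax(s[1:,4])).astype(np.uint8)
    z=np.median(W[...,2][m>0])
    cs,hi=cv2.findContours(m,cv2.RETR_CCOMP,cv2.CHAIN_APPROX_NONE)
    out={}
    o=max(cs,key=cv2.contourArea); hs=[c for c,h in zip(cs,hi[0]) if h[3]>=0]
    f=lambda c:cv2.minAreaRect((ray(c.reshape(-1,2),K,T,z)[:,:2]*1000).astype(np.float32))
    return z,m,f(o),(f(max(hs,key=cv2.contourArea)) if hs else None)
E
python3 - <<'E'
from h import *
a=np.load("pics/top0.npz"); p,d,K,T=[a[k] for k in"pdKT"]
c=ray([322,190],K,T,.045)[0]; print(c, ray([[321,137],[321,118],[272,115],[372,116],[270,235],[345,262]],K,T,.03))
z,m,o,w=blank(p,d,K,T,(c[0]-.09,c[0]+.09,c[1]-.09,c[1]+.09)); print(z,m.sum(),o,w)
W=pts(d,K,T)
# press region: by height
for lo,hi in((.055,.08),(.008,.045)):
    m=(W[...,2]>lo)&(W[...,2]<hi)&(W[...,0]>.46)&(W[...,0]<.66)&(abs(W[...,1]+.07)<.06)
    q=W[m]; print(lo,len(q),q.min(0),q.max(0)); 
    if len(q)>5: print(cv2.minAreaRect((q[:,:2]*1000).astype(np.float32)))
big=cv2.resize(p[85:225,230:410],None,fx=4,fy=4,interpolation=cv2.INTER_CUBIC); cv2.imwrite("pics/crop0.png",big[...,::-1])
E
```

```text
[ 0.5205 -0.0784  0.045 ] [[ 0.6676 -0.0737  0.03  ]
 [ 0.7204 -0.0726  0.03  ]
 [ 0.7254  0.0618  0.03  ]
 [ 0.7296 -0.2117  0.03  ]
 [ 0.397   0.0572  0.03  ]
 [ 0.3309 -0.1449  0.03  ]]
0.045787421834042163 1302 ((521.74609375, -81.14776611328125), (129.6536102294922, 90.83173370361328), 64.01729583740234) ((527.9254760742188, -68.07801818847656), (63.177459716796875, 43.30842590332031), 64.71533966064453)Traceback (most recent call last):
  File "<stdin>", line 9, in <module>
    return umr_minimum(a, axis, None, out, keepdims, initial, where)
ValueError: zero-size array to reduction operation minimum which has no identity
```

```bash
python3 - <<'E'
from h import *
a=np.load("pics/top0.npz"); p,d,K,T=[a[k] for k in"pdKT"]
W=pts(d,K,T)
for lo,hi in((.055,.085),(.028,.043)):
    m=(W[...,2]>lo)&(W[...,2]<hi)&(W[...,0]>.62)&(W[...,0]<.82)&(abs(W[...,1]+.073)<.08)
    q=W[m]; print(lo,len(q))
    if len(q)>5: print(q.min(0),q.max(0),q.mean(0),cv2.minAreaRect((q[:,:2]*1000).astype(np.float32)))
big=cv2.resize(p[85:225,230:410],None,fx=4,fy=4,interpolation=cv2.INTER_CUBIC); cv2.imwrite("pics/crop0.png",big[...,::-1])
E
```

```text
0.055 181
[ 0.685  -0.1232  0.055 ] [ 0.7197 -0.0252  0.0788] [ 0.6916 -0.0765  0.0671] ((702.3978271484375, -74.07261657714844), (33.91986846923828, 97.99154663085938), 0.5575842261314392)
0.028 248
[ 0.6558 -0.1222  0.028 ] [ 0.7696 -0.0238  0.043 ] [ 0.6876 -0.0742  0.0349] ((711.4802856445312, -71.90182495117188), (112.27056121826172, 98.24724578857422), 2.8325161933898926)
```

View pics/crop0.png

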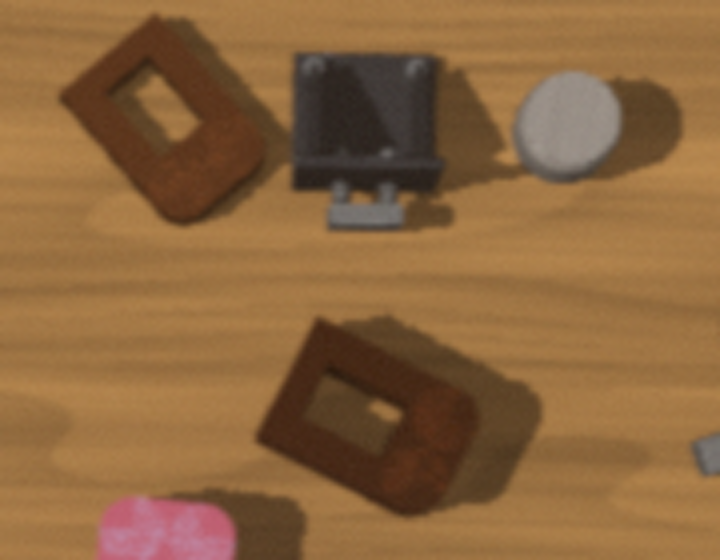

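The crop shows the bar at crop (366,215), with its face nearly along the image rows. The blank's flat end points up-left, towards the corner between (320,320) and (258,440).

I'll grip the blank's robot-side long wall, with one finger in the window, to press the opposite long side. First I'll move above it.

send_rows(plan=[[85,474,-387,0,-0.9],[85,474,-387,0,-0.9],[85,474,-387,0,-0.9],[85,474,-387,0,-0.9],[85,474,-387,0,-0.9],[85,474,-387,0,-0.9],[85,474,-387,0,-0.9],[85,474,-387,0,-0.9],[85,474,-387,0,-0.9],[85,474,-387,0,-0.9]], grip_force=80)

```text
time: 0.93
position: [0.3783, -0.2064, 0.2312]
tcp_rot: [-180.0, -0.1, 64.3]
force: [0.7, -0.8, -0.4]
finger_gap: 0.0846
```

send_rows(plan=[[85,189,42,0,0],[85,189,42,0,0],[85,189,42,0,0],[85,189,42,0,0],[85,189,42,0,0],[85,189,42,0,0],[85,189,42,0,0],[85,189,42,0,0]])

```text
time: 1.6
position: [0.4976, -0.0543, 0.2309]
tcp_rot: [-179.9, -0.0, 64.3]
force: [-0.4, -0.9, 0.2]
finger_gap: 0.0851
```

```bash
python3 - <<'E'
from h import *
from plant import robot
s=robot.get_state(); print(s["position"],s["tcp_rot"],s["qpos"],s["force"])
p,d,K,T=look("wrist","pics/w1.png"); np.savez("pics/w1.npz",p=p,d=d,K=K,T=T); print(K,T)
W=pts(d,K,T); print(np.nanpercentile(W[...,2][d>0],[1,25,50,75,99]))
z,m,o,w=blank(p,d,K,T,(.43,.61,-.17,.01)); print(z,m.sum(),o,w)
E
```

```text
[ 0.4976 -0.0543  0.2309] [-179.8763   -0.0349   64.2817] [-14.7222  13.5609 -18.1546  58.3993   0.0578 100.9961] [-0.4292 -0.8553  0.2252]
[[365.3313   0.     277.8634]
 [  0.     365.3313 210.3923]
 [  0.       0.       1.    ]] [[ 0.9015 -0.4163 -0.1181  0.5287]
 [-0.4328 -0.869  -0.2399  0.0067]
 [-0.0028  0.2674 -0.9636  0.3733]
 [ 0.      0.      0.      1.    ]]
[-0.002  -0.0005  0.0004  0.0449  0.3205]
0.04457376705876617 10538 ((524.9705200195312, -79.27088928222656), (130.04617309570312, 89.80133056640625), 63.992027282714844) ((530.7384643554688, -65.33229064941406), (59.359947204589844, 40.298892974853516), 64.40235900878906)
```

View pics/w1.png

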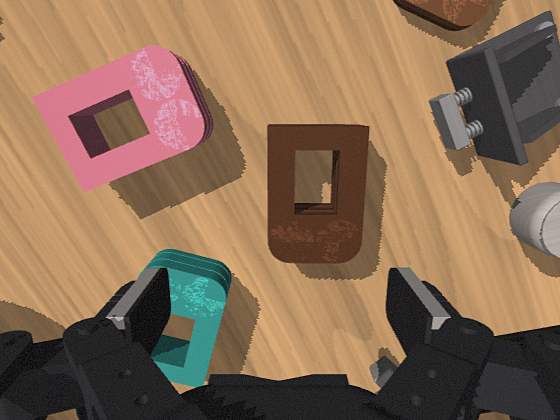

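The wrist view shows the blank at (317,190) and the bar at (450,122) to its right, with the pink and turquoise look-alikes on the left. Now I'll measure the bar from this view.

```bash
python3 - <<'E'
from h import *
a=np.load("pics/w1.npz"); p,d,K,T=[a[k] for k in"pdKT"]
W=pts(d,K,T)
m=(W[...,2]>.012)&(W[...,2]<.040)&(W[...,0]>.63)&(W[...,0]<.682)&(abs(W[...,1]+.073)<.05)&(d>0)
n,l,s,_=cv2.connectedComponentsWithStats(m.astype(np.uint8)); m=l==1+np.argmax(s[1:,4])
q=W[m]; print(len(q),np.percentile(q,[1,50,99],axis=0))
t=q[q[:,2]>.034]; print("top",len(t),np.median(t[:,2]),cv2.minAreaRect((t[:,:2]*1000).astype(np.float32)))
f=q[q[:,2]<.032]; k=np.polyfit(f[:,1],f[:,0],1); f=f[abs(np.polyval(k,f[:,1])-f[:,0])<.003];k=np.polyfit(f[:,1],f[:,0],1)
print("front",len(f),np.degrees(np.arctan(-k[0])),np.polyval(k,-.073),np.percentile(f[:,1],[1,99]))
# upright front face line
u=(W[...,2]>.045)&(W[...,2]<.066)&(W[...,0]>.675)&(W[...,0]<.70)&(abs(W[...,1]+.073)<.06)&(d>0)
f=W[u];k=np.polyfit(f[:,1],f[:,0],1); print("upright",len(f),np.degrees(np.arctan(-k[0])),np.polyval(k,-.073),np.percentile(f[:,1],[1,50,99]))
E
```

```text
1602 [[ 0.6587 -0.0956  0.0129]
 [ 0.6637 -0.0696  0.0344]
 [ 0.68   -0.0467  0.0371]]
top 861 0.03548349840610865 ((665.8545532226562, -71.60368347167969), (14.830622673034668, 49.8583984375), 0.3673003613948822)
front 24 -79.57005984816993 0.5229554067058765 [-0.0469 -0.0466]
upright 1584 0.2867449839260266 0.6894417449666805 [-0.1196 -0.0675 -0.0217]
```

send_rows(plan=[[58,3,3,30,0],[58,3,3,70,0],[58,3,3,110,0],[58,3,3,145,0],[58,3,3,175,0],[58,3,3,195,0],[58,3,3,207,0],[58,3,3,215,0],[58,3,3,219,0],[58,3,3,219,0]])

```text
time: 2.48
position: [0.5007, -0.0538, 0.0119]
tcp_rot: [-179.9, -0.0, 64.1]
force: [0.8, 0.3, -0.5]
finger_gap: 0.0575
```

send_rows(plan=[[20,0,0,0,0],[20,0,0,0,0],[20,0,0,0,0],[20,0,0,0,0],[20,0,0,0,0],[20,0,0,0,0],[20,0,0,0,0],[20,0,0,0,0]])

```text
time: 3.15
position: [0.5012, -0.0539, 0.013]
tcp_rot: [-179.9, -0.0, 64.1]
force: [-2.0, -0.3, 6.3]
finger_gap: 0.0237
```

send_rows(plan=[[20,0,0,-1,0],[20,1,6,-1,-0.06],[20,3,15,-1,-0.12],[20,5,25,-1,-0.18],[20,8,36,-1,-0.24],[20,10,46,-1,-0.3],[20,12,56,-1,-0.36],[20,14,65,-1,-0.42],[20,15,71,-1,-0.457],[20,15,71,-1,-0.457]])

```text
time: 3.98
position: [0.5728, -0.0717, 0.0138]
tcp_rot: [180.0, -0.1, 90.4]
force: [0.2, 0.8, -4.0]
finger_gap: 0.0238
```

```bash
cat > lk.py <<'E'
import sys
from h import *
from plant import robot
n,sv=sys.argv[1],sys.argv[2]; box=[float(v) for v in sys.argv[3:7]]
s=robot.get_state(); print(s["time"],s["position"],s["tcp_rot"],s["force"])
p,d,K,T=look(n,sv)
np.savez(sv[:-3]+"npz",p=p,d=d,K=K,T=T)
z,m,o,w=blank(p,d,K,T,box); print(z,m.sum(),"outer",o,"win",w)
W=pts(d,K,T)
u=(W[...,2]>.045)&(W[...,2]<.066)&(W[...,0]>.675)&(W[...,0]<.70)&(abs(W[...,1]+.073)<.06)&(d>0)
f=W[u]
if len(f)>50: k=np.polyfit(f[:,1],f[:,0],1); print("upright",len(f),np.degrees(np.arctan(-k[0])),np.polyval(k,-.073),np.percentile(f[:,1],[1,99]))
m=(W[...,2]>.031)&(W[...,2]<.040)&(W[...,0]>.65)&(W[...,0]<.676)&(abs(W[...,1]+.073)<.035)&(d>0)
if m.sum()>50: print("bar",cv2.minAreaRect((W[m][:,:2]*1000).astype(np.float32)))
E
python3 lk.py top pics/t2.png .48 .655 -.19 .02; python3 lk.py wrist pics/w2.png .48 .655 -.19 .02
```

```text
3.9833 [ 0.5728 -0.0717  0.0138] [179.9859  -0.0501  90.3537] [ 0.2414  0.8318 -4.0321]
0.045946806376030214 52 outer ((625.817626953125, -26.44198226928711), (40.85022735595703, 8.06021785736084), 1.4293512105941772) win None
4.0333 [ 0.5717 -0.0714  0.0137] [-179.9371   -0.0649   90.2712] [-0.2962  0.4272 -4.0866]
0.04521154430143935 41873 outer ((598.2401733398438, -57.928794860839844), (104.40303039550781, 79.38005828857422), 0.3587788939476013) win ((633.1077270507812, -40.68434143066406), (0.648984968662262, 0.7587605714797974), 47.743656158447266)
bar ((667.2720336914062, -71.97554779052734), (17.38694953918457, 50.86320877075195), 0.4176706075668335)
```

View pics/w2.png

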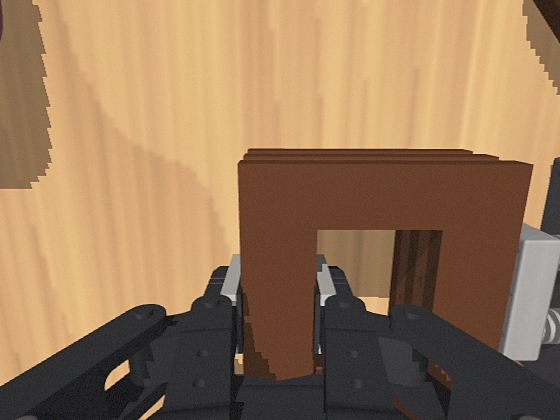

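The close view shows the blank's flat-end edge from (240,162) to (532,165) and the window's far edge at row 231, columns 317–441. The bar is just off the right side at about column 525. I'll convert these pixels to world points.

```bash
python3 - <<'E'
from h import *
a=np.load("pics/w2.npz"); p,d,K,T=[a[k] for k in"pdKT"]; W=pts(d,K,T)
z=.0452
# top-face mask by height -> straight edges by line fit
m=(abs(W[...,2]-z)<.004)&(d>0)
def edge(pp): 
    q=ray(pp,K,T,z)*1000; l=cv2.fitLine(q[:,:2].astype(np.float32),cv2.DIST_HUBER,0,.01,.01).ravel(); return l, np.degrees(np.arctan2(l[1],l[0]))
cols=range(260,520,4); print("flat end",edge([(c,np.argmax(m[100:,c])+99.5) for c in cols]))
cols=range(325,390,3); print("win far edge",edge([(c,225+np.argmax(~m[225:,c])-.5) for c in cols]))
rows=range(180,240,3); print("bar side",edge([(560-np.argmax(m[r,::-1])-.5,r) for r in rows]), [560-np.argmax(m[r,::-1]) for r in rows])
rows=range(180,250,3); print("robot side",edge([(200+np.argmax(m[r,200:])-.5,r) for r in rows]))
rows=range(240,280,3); print("win side",edge([(300+np.argmax(~m[r,300:])-.5,r) for r in rows]))
g=W[230:350,515:545]; s=(g[...,2]>.031)&(g[...,2]<.039); print(np.percentile(g[s],[2,50,98],axis=0))
E
```

```text
flat end (array([  1.    ,   0.0026, 610.02  , -18.7419], dtype=float32), np.float32(0.14844118))
win far edge (array([  1.    ,   0.0065, 598.8181, -40.4075], dtype=float32), np.float32(0.37446406))
bar side (array([  0.0017,  -1.    , 650.2849, -33.2041], dtype=float32), np.float32(-89.90169)) [np.int64(531), np.int64(530), np.int64(529), np.int64(529), np.int64(528), np.int64(528), np.int64(527), np.int64(527), np.int64(526), np.int64(525), np.int64(525), np.int64(524), np.int64(524), np.int64(523), np.int64(523), np.int64(522), np.int64(521), np.int64(521), np.int64(520), np.int64(520)]
robot side (array([  0.0038,   1.    , 560.2371, -35.9965], dtype=float32), np.float32(89.78475))
win side (array([  0.0028,   1.    , 585.3415, -51.5842], dtype=float32), np.float32(89.83674))
[[ 0.6593 -0.0903  0.0325]
 [ 0.6648 -0.0674  0.0355]
 [ 0.6722 -0.0473  0.0367]]
```

send_rows(plan=[[20,-1,1,1,-0.005],[20,-2,3,1,-0.005],[20,-2,5,1,-0.005],[20,-2,6,1,-0.005],[20,-2,7,1,-0.005],[20,-2,8,1,-0.005],[20,-2,9,1,-0.005],[20,-2,10,1,-0.005],[20,-2,11,1,-0.005],[20,-2,11,1,-0.005]])

```text
time: 4.92
position: [0.5796, -0.0729, 0.0131]
tcp_rot: [-179.7, -0.1, 90.5]
force: [-7.2, 0.2, 6.5]
finger_gap: 0.024
```

send_rows(plan=[[20,0,0.7,0,0],[20,0,1.4,0,0],[20,0,2,0,0],[20,0,2.5,0,0],[20,0,3,0,0],[20,0,3,0,0]])

```text
time: 5.42
position: [0.5808, -0.0728, 0.0134]
tcp_rot: [-179.5, -0.1, 90.5]
force: [-6.8, 0.4, 5.4]
finger_gap: 0.0242
```

send_rows(plan=[[20,0,2,0,0],[20,0,3,0,0],[20,0,3.7,0,0],[20,0,4.4,0,0],[20,0,5,0,0],[20,0,5,0,0]])

```text
time: 5.92
position: [0.5828, -0.0727, 0.0137]
tcp_rot: [-179.2, -0.0, 90.5]
force: [-11.3, 1.1, 8.6]
finger_gap: 0.0237
```

```bash
python3 lk.py wrist pics/w3.png .48 .655 -.19 .02
```

```text
5.9167 [ 0.5828 -0.0727  0.0137] [-179.2256   -0.0337   90.4512] [-11.3378   1.1009   8.5612]
0.04499215734571675 38076 outer ((606.4998168945312, -59.24362564086914), (98.14130401611328, 79.59613037109375), 0.5413543581962585) win ((654.9044799804688, -71.99251556396484), (0.7075083255767822, 1.1622239351272583), 46.55457305908203)
bar ((671.5241088867188, -71.50736236572266), (8.490818977355957, 49.5665283203125), 0.6298009157180786)
```

send_rows(plan=[[20,0,2,-1,0],[20,0,4,-1,0],[20,0,5,-1,0],[20,0,6,-1,0],[20,0,7,-1,0],[20,0,7,-1,0]])

```text
time: 6.47
position: [0.5878, -0.0726, 0.0141]
tcp_rot: [-179.0, -0.0, 90.4]
force: [-6.6, -1.1, 2.4]
finger_gap: 0.0239
```

```bash
cat > ed.py <<'E'
import sys
from h import *
from plant import robot
s=robot.get_state(); print(s["time"],s["position"],s["tcp_rot"],s["force"])
sv=sys.argv[1]; p,d,K,T=look("wrist",sv); np.savez(sv[:-3]+"npz",p=p,d=d,K=K,T=T)
W=pts(d,K,T)*1000; V=np.isfinite(d)&(d>0)
# blank robot side / bar side at world-y slices
for y in(-30,-40,-52,-60,-70,-80,-90):
    s=V&(abs(W[...,1]-y)<1.5)
    a=W[s&(abs(W[...,2]-45)<3)]; b=W[s&(abs(W[...,2]-35.5)<2.5)&(W[...,0]>640)]; u=W[s&(W[...,2]>50)&(W[...,2]<66)&(W[...,0]>680)&(W[...,0]<695)]
    r=lambda q:np.round(np.percentile(q[:,0],[1,99]),1) if len(q)>20 else None
    print(y,"blank",r(a),"z",np.round(np.median(a[:,2]),1) if len(a) else None,"bar top",r(b),"upright",np.round(np.median(u[:,0]),1) if len(u)>5 else None)
E
python3 ed.py pics/w4.png
```

```text
6.4667 [ 0.5878 -0.0726  0.0141] [-178.9907   -0.0246   90.4331] [-6.5563 -1.1325  2.4333]
-30 blank [577.8 665.7] z 45.2 bar top None upright None
-40 blank [577.7 665.9] z 45.2 bar top None upright None
-52 blank [577.4 666.4] z 45.2 bar top [641.5 689. ] upright None
-60 blank [576.1 666.4] z 45.2 bar top [641.3 690.1] upright None
-70 blank [577.9 666.4] z 45.1 bar top [641.5 690.5] upright None
-80 blank [577.8 666.8] z 45.4 bar top [673.2 690.5] upright None
-90 blank [577.2 689.9] z 45.6 bar top [673.1 690.7] upright None
```

View pics/w4.png

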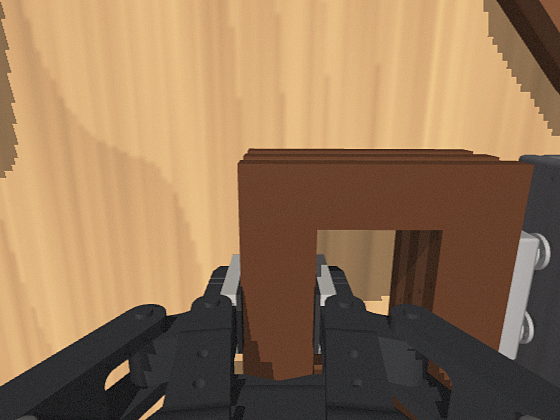

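send_rows(plan=[[20,0,1,0,0],[20,0,2,0,0],[20,0,3,0,0],[20,0,4,0,0],[20,0,4,0,0]])

```text
time: 6.93
position: [0.5879, -0.0725, 0.0143]
tcp_rot: [-178.6, 0.0, 90.4]
force: [-16.3, -1.5, 13.3]
finger_gap: 0.0241
```

send_rows(plan=[[20,0,2,0,0],[20,0,4,0,0],[20,0,5,0,0],[20,0,6,0,0],[20,0,6,0,0]])

```text
time: 7.35
position: [0.5885, -0.0725, 0.0149]
tcp_rot: [-178.0, 0.1, 90.4]
force: [-21.5, -0.5, 19.4]
finger_gap: 0.0241
```

```bash
python3 ed.py pics/w5.png; python3 - <<'E'
from h import *
for n in("w2","w4","w5"):
    a=np.load(f"pics/{n}.npz"); p,d,K,T=[a[k] for k in"pdKT"]; W=pts(d,K,T)*1000
    m=(abs(W[...,2]-45.2)<4)&(d>0)
    def fit(pp): 
        q=ray(pp,K,T,.0452)*1000; l=cv2.fitLine(q[:,:2].astype(np.float32),cv2.DIST_HUBER,0,.01,.01).ravel(); return l[2:], np.degrees(np.arctan2(l[1],l[0]))%180
    rows=range(240,330,3); b=[(500+np.argmax(~m[r,500:])-.5,r) for r in rows] 
    print(n,"side",fit(b),"robotside",fit([(200+np.argmax(m[r,200:])-.5,r) for r in range(180,250,3)]),"end",fit([(c,np.argmax(m[100:,c])+99.5) for c in range(260,510,4)]))
E
```

```text
7.35 [ 0.5885 -0.0725  0.0149] [-178.03      0.0506   90.3746] [-21.5361  -0.5258  19.3536]
-30 blank [578.7 667. ] z 45.7 bar top None upright None
-40 blank [578.7 666.8] z 45.6 bar top None upright None
-52 blank [578.5 667.5] z 45.6 bar top [642.3 689.6] upright None
-60 blank [574.6 667.4] z 45.6 bar top [642.4 690. ] upright None
-70 blank [579.2 667.5] z 45.5 bar top [642.4 690.5] upright None
-80 blank [579.1 668. ] z 46.2 bar top [673.8 690.4] upright None
-90 blank [578.6 690.1] z 46.3 bar top [673.7 690.6] upright None
w2 side (array([650.3239, -56.4295], dtype=float32), np.float32(90.03103)) robotside (array([560.2371, -35.9965], dtype=float32), np.float32(89.78475)) end (array([613.4152, -18.7206], dtype=float32), np.float32(0.17914785))
w4 side (array([666.4921, -62.4972], dtype=float32), np.float32(90.356415)) robotside (array([576.6611, -37.1793], dtype=float32), np.float32(90.439255)) end (array([608.5405, -19.9932], dtype=float32), np.float32(0.35200942))
w5 side (array([667.5547, -65.3506], dtype=float32), np.float32(90.12883)) robotside (array([577.6596, -36.5533], dtype=float32), np.float32(90.515656)) end (array([625.3567, -19.822 ], dtype=float32), np.float32(0.4080005))
```

send_rows(plan=[[20,0,3,0,0],[20,0,3,0,0],[20,0,3,0,0],[20,0,1,-1,0],[20,0,-3,-1,0],[20,0,-6,-1,0],[20,0,-9,-1,0],[20,0,-12,-1,0],[20,0,-16,-1,0],[20,0,-20,-1,0]])

```text
time: 8.23
position: [0.5689, -0.0726, 0.0165]
tcp_rot: [-178.1, 0.0, 90.4]
force: [0.3, 0.7, -4.2]
finger_gap: 0.024
```

send_rows(plan=[[20,0,-8,0,0],[20,0,-16,0,0],[20,0,-24,0,0],[20,0,-30,0,0],[20,0,-33,0,0],[20,0,-33,0,0],[58,0,-33,0,0],[58,0,-33,0,0],[58,0,-33,0,0],[58,0,-33,0,0]])

```text
time: 9.07
position: [0.5369, -0.0731, 0.0181]
tcp_rot: [-178.2, 0.1, 90.4]
force: [0.9, 0.5, 0.1]
finger_gap: 0.058
```

send_rows(plan=[[58,0,0,-25,0],[58,0,0,-55,0],[58,0,0,-75,0],[58,0,0,-75,-1.57],[58,0,0,-75,-1.57],[58,0,0,-75,-1.57],[58,0,0,-75,-1.57],[58,0,0,-75,-1.57],[58,0,0,-75,-1.57],[58,0,0,-75,-1.57]])

```text
time: 9.9
position: [0.5397, -0.073, 0.0934]
tcp_rot: [-178.8, -1.3, 140.9]
force: [0.3, -0.4, 0.3]
finger_gap: 0.0581
```

send_rows(plan=[[58,0,0,0,-1.3],[58,0,0,0,-1.3],[58,0,0,0,-1.3],[58,0,0,0,-1.3],[58,0,0,0,-1.3],[58,0,0,0,-1.3],[58,0,0,0,-1.3],[58,0,0,0,-1.3],[58,0,0,0,-1.3],[58,0,0,0,-1.3]])

```text
time: 10.73
position: [0.5401, -0.0731, 0.0936]
tcp_rot: [179.2, -1.5, -147.5]
force: [0.6, -0.2, -0.7]
finger_gap: 0.0579
```

send_rows(plan=[[58,0,0,0,-1.009],[58,0,0,0,-1.009],[58,0,0,0,-1.009],[58,0,0,0,-1.009],[58,0,0,0,-1.009],[58,0,0,0,-1.009],[58,0,0,0,-1.009],[58,0,0,0,-1.009],[58,0,0,0,-1.009],[58,0,0,0,-1.009]])

```text
time: 11.57
position: [0.5405, -0.0731, 0.0937]
tcp_rot: [178.3, -0.1, -89.8]
force: [-0.1, 0.4, -0.1]
finger_gap: 0.0582
```

```bash
python3 lk.py top pics/t6.png .44 .65 -.2 .02;python3 lk.py wrist pics/w6.png .44 .65 -.2 .02
```

```text
11.5667 [ 0.5405 -0.0731  0.0937] [178.2962  -0.1135 -89.8094] [-0.0883  0.423  -0.1492]
0.04622810188953075 50 outer ((589.1451416015625, -28.681583404541016), (37.94302749633789, 10.726747512817383), 1.4293484687805176) win None
11.6167 [ 0.5404 -0.0731  0.0937] [178.2886  -0.1112 -89.8362] [0.8118 0.4228 0.481 ]
0.04468611052044394 28729 outer ((569.2481079101562, -85.46192169189453), (90.01573181152344, 129.83712768554688), 0.4479302167892456) win ((553.4271240234375, -21.815235137939453), (0.8841198086738586, 1.0016226768493652), 40.711978912353516)
upright 1076 0.29473725576919535 0.6896316335266165 [-0.0726 -0.0229]
bar ((667.3482055664062, -72.05082702636719), (17.367815017700195, 50.371299743652344), 0.1281493604183197)
```

View pics/w6.png

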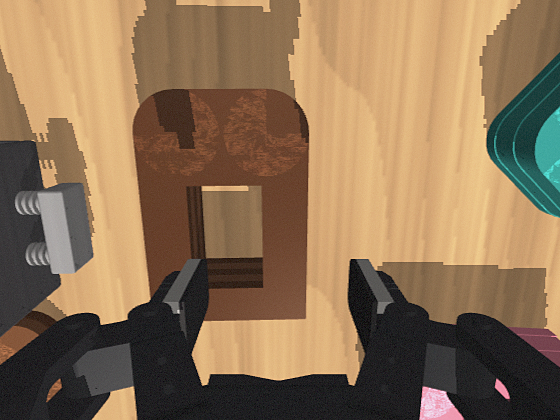

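The wrist view shows the blank lying flat and square at (222,205). The bar has sprung back at (62,228), and the fingers straddle the line of the wall to be gripped.

send_rows(plan=[[58,0,1.5,30,0],[58,0,1.5,55,0],[58,0,1.5,70,0],[58,0,1.5,78,0],[58,0,1.5,81,0],[58,0,1.5,81,0],[20,0,1.5,81,0],[20,0,1.5,81,0],[20,0,1.5,81,0],[20,0,1.5,81,0]], grip_force=110)

```text
time: 12.5
position: [0.5366, -0.0735, 0.0146]
tcp_rot: [178.3, -0.1, -89.8]
force: [-5.6, 1.3, 11.6]
finger_gap: 0.0239
```

send_rows(plan=[[20,0,0,0,0],[20,0,0,0,0],[20,0,0,-3,0],[20,0,0,-6,0],[20,0,0,-6,0.1],[20,-6,-8,-6,0.2],[20,-12,-16,-6,0.3],[20,-18,-24,-6,0.4],[20,-24,-32,-6,0.5],[20,-28,-36,-6,0.6]])

```text
time: 13.33
position: [0.5723, -0.0425, 0.0191]
tcp_rot: [178.5, -0.8, -124.3]
force: [-4.8, 11.0, -1.9]
finger_gap: 0.0236
```

The blank's corner is touching the bar during the turn, so I'll back straight off and then finish the turn further away.

send_rows(plan=[[20,4,6,0,0],[20,10,14,0,0],[20,15,22,0,0],[20,20,29,0,0],[20,20,29,0,0]])

```text
time: 13.75
position: [0.5345, -0.0424, 0.0198]
tcp_rot: [178.3, -0.9, -124.3]
force: [-1.7, 0.4, -4.7]
finger_gap: 0.0236
```

```bash
python3 lk.py wrist pics/w7.png .44 .65 -.2 .02; python3 lk.py top pics/t7.png .44 .65 -.2 .02; python3 -c "
import cv2,numpy as np
a=cv2.imread('pics/w7.png');b=cv2.imread('pics/t7.png');cv2.imwrite('pics/c7.png',np.hstack([cv2.resize(a,(400,300)),cv2.resize(b[80:230,220:420],(400,300))]))"
```

```text
13.75 [ 0.5345 -0.0424  0.0198] [ 178.291    -0.9188 -124.3212] [-1.7431  0.3611 -4.7021]
0.05038979576861833 65622 outer ((543.870849609375, -77.91632080078125), (104.6981430053711, 102.33048248291016), 55.90314865112305) win ((518.29833984375, -56.2626953125), (0.7137634754180908, 0.7499644160270691), 9.115927696228027)
13.8 [ 0.536  -0.0427  0.0201] [ 178.3896   -0.864  -124.3316] [ 0.7059  0.1248 -4.3428]
0.05155897786491903 38 outer ((546.7379150390625, -137.1312255859375), (34.85098648071289, 7.966220378875732), 0.9793014526367188) win ((540.087890625, -138.57574462890625), (3.749728202819824, 3.8197596073150635), 46.51959228515625)
```

View pics/c7.png

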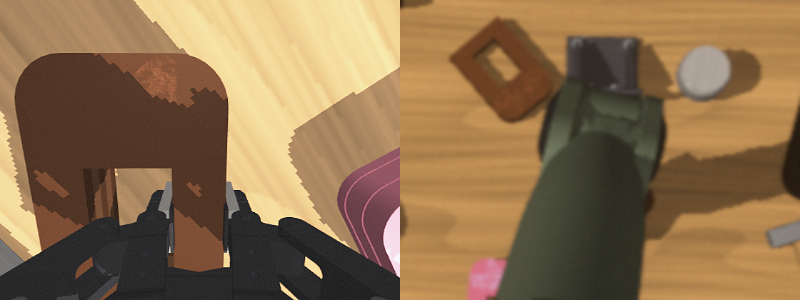

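The blank is still square in the grip, just lifted at yaw ~56°, and the press and offcut are undisturbed. I'll finish the turn.

send_rows(plan=[[20,0,0,0,0.1],[20,0,0,0,0.2],[20,0,0,0,0.3],[20,0,0,0,0.42],[20,0,0,0,0.54],[20,0,0,0,0.66],[20,0,0,0,0.78],[20,0,0,0,0.9],[20,0,0,0,0.967],[20,0,0,0,0.967]])

```text
time: 14.68
position: [0.5383, -0.0431, 0.0206]
tcp_rot: [179.8, -1.6, -179.8]
force: [0.4, -0.0, -3.8]
finger_gap: 0.0236
```

send_rows(plan=[[20,0,0,2,0],[20,0,0,4,0],[20,0,0,5,0],[20,0,0,5,0],[58,0,0,5,0],[58,0,0,5,0],[58,0,0,5,0],[58,0,0,5,0],[58,0,0,3,0],[58,0,0,3,0]])

```text
time: 15.52
position: [0.5385, -0.0432, 0.018]
tcp_rot: [179.8, -1.6, -179.8]
force: [0.3, 0.3, 0.9]
finger_gap: 0.058
```

send_rows(plan=[[58,0,0,0,0],[20,0,0,0,0],[20,0,0,0,0],[20,0,0,0,0],[20,0,0,0,0],[20,0,0,0,0],[20,0,0,0,0],[20,0,0,0,0]])

```text
time: 16.18
position: [0.5385, -0.043, 0.0183]
tcp_rot: [179.8, -1.6, -179.8]
force: [-0.7, 1.0, 4.5]
finger_gap: 0.0231
```

```bash
python3 lk.py wrist pics/w8.png .43 .65 -.2 .02; python3 - <<'E'
from h import *
a=np.load("pics/w8.npz"); cv2.imwrite("pics/w8s.png",cv2.resize(a["p"],(448,336))[...,::-1])
E
```

```text
16.1833 [ 0.5385 -0.043   0.0183] [ 179.816    -1.6016 -179.7996] [-0.6512  1.0192  4.4777]
0.044629230835238363 61282 outer ((516.6397705078125, -68.84075927734375), (108.40980529785156, 103.3723373413086), 0.13303576409816742) win ((529.3281860351562, -62.67959213256836), (1.0469518899917603, 0.780110776424408), 41.856605529785156)
```

View pics/w8.png

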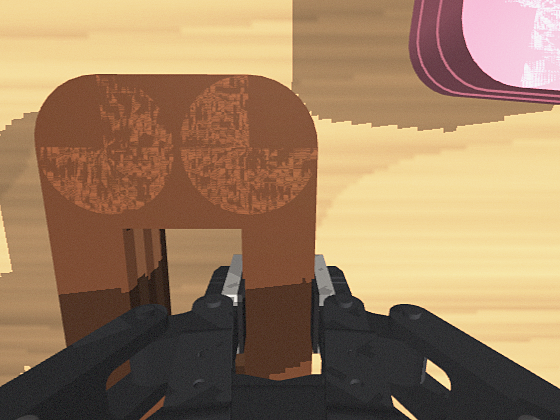

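The blank is flat, with its rounded end at row 75 and sides at columns 38 and 317; it is gripped at (280,290). The flat end lies out of view behind the gripper, so I'll work out the pose from the visible edges.

```bash
cat > rp.py <<'E'
import sys
from h import *
def pose(n):
    a=np.load(n); p,d,K,T=[a[k] for k in"pdKT"]; W=pts(d,K,T); m=(abs(W[...,2]-.045)<.005)&(d>0)
    z=np.median(W[...,2][m])
    def fit(pp):
        q=ray(pp,K,T,z)*1000; l=cv2.fitLine(q[:,:2].astype(np.float32),cv2.DIST_HUBER,0,.01,.01).ravel(); return l[2:],np.degrees(np.arctan2(l[1],l[0]))%180
    print("z",z,"rear",fit([(c,20+np.argmax(m[20:,c])-.5) for c in range(110,240,4)]))
    print("+y side",fit([(350-np.argmax(m[r,350::-1])+.5,r) for r in range(150,245,4)]))
    print("-y side",fit([(np.argmax(m[r])-.5,r) for r in range(160,285,4)]))
    print("win rear",fit([(c,215+np.argmax(~m[215:,c])-.5) for c in range(170,235,3)]))
pose(sys.argv[1])
E
python3 rp.py pics/w8.npz
```

```text
z 0.044636653985936546 rear (array([462.3707, -74.8193], dtype=float32), np.float32(90.29988))
+y side (array([498.6131, -30.5949], dtype=float32), np.float32(0.008288234))
-y side (array([ 515.8426, -120.5339], dtype=float32), np.float32(0.08435858))
win rear (array([511.4629, -68.5209], dtype=float32), np.float32(90.20092))
```

send_rows(plan=[[20,0,0,-1,0],[20,-4,1,-1,-0.003],[20,-11,2,-1.3,-0.003],[20,-19,3.7,-1.5,-0.003],[20,-28,3.7,-1.8,-0.003],[20,-37,3.7,-2,-0.003],[20,-46,3.7,-2.3,-0.003],[20,-53,3.7,-2.5,-0.003],[20,-57,3.7,-2.6,-0.003],[20,-57,3.7,-2.6,-0.003]])

```text
time: 17.07
position: [0.5968, -0.039, 0.0191]
tcp_rot: [179.8, -1.6, -179.6]
force: [0.9, 0.2, -5.6]
finger_gap: 0.0233
```

```bash
python3 lk.py wrist pics/w9.png .48 .68 -.2 .02; python3 rp.py pics/w9.npz
```

```text
17.0667 [ 0.5968 -0.039   0.0191] [ 179.8156   -1.5514 -179.6072] [ 0.9374  0.2308 -5.6476]
0.045200707148393256 61110 outer ((575.0835571289062, -64.98733520507812), (108.58956146240234, 103.46849822998047), 0.28644034266471863) win ((551.5414428710938, -80.02497863769531), (0.6617510914802551, 0.7206944823265076), 43.32091522216797)
z 0.045206751222655016 rear (array([520.7377, -70.3368], dtype=float32), np.float32(90.48879))
+y side (array([558.6155, -26.8693], dtype=float32), np.float32(0.4526521))
-y side (array([ 568.2941, -116.7533], dtype=float32), np.float32(0.32204732))
win rear (array([569.8866, -65.2331], dtype=float32), np.float32(90.38925))
```

send_rows(plan=[[20,-3,0,0,0.001],[20,-6,0,0,0.001],[20,-8,0,0,0.001],[20,-9.5,0,0,0.001],[20,-11,0,0,0.001],[20,-12.5,0,0,0.001],[20,-14,0,0,0.001],[20,-16,0,0,0.001],[20,-18,0,0,0.001],[20,-19,0,0,0.001]])

```text
time: 17.95
position: [0.6126, -0.0388, 0.0184]
tcp_rot: [179.8, -1.9, -179.7]
force: [-9.9, -0.3, 3.1]
finger_gap: 0.0232
```

send_rows(plan=[[20,-3,0,0,0],[20,-4,0,0,0],[20,-5,0,0,0],[20,-5,0,0,0]])

```text
time: 18.28
position: [0.6136, -0.0387, 0.0185]
tcp_rot: [179.9, -2.3, -179.7]
force: [-13.8, -0.5, 9.4]
finger_gap: 0.023
```

send_rows(plan=[[20,-3,0,0,0],[20,-5,0,0,0],[20,-6,0,0,0],[20,-6,0,0,0]])

```text
time: 18.62
position: [0.6137, -0.0386, 0.0189]
tcp_rot: [179.9, -2.9, -179.8]
force: [-19.3, 0.2, 14.8]
finger_gap: 0.0232
```

```bash
python3 lk.py wrist pics/w10.png .48 .69 -.2 .02; python3 rp.py pics/w10.npz
```

```text
18.6167 [ 0.6137 -0.0386  0.0189] [ 179.8982   -2.9175 -179.7727] [-19.2683   0.1794  14.845 ]
0.04551733177047079 60977 outer ((591.9824829101562, -64.57278442382812), (107.73445892333984, 103.22931671142578), 0.3167683780193329) win ((604.9093017578125, -59.86735153198242), (1.0345230102539062, 0.7754310369491577), 42.233070373535156)
z 0.04551724440383718 rear (array([538.0122, -72.371 ], dtype=float32), np.float32(90.316864))
+y side (array([576.2084, -26.2488], dtype=float32), np.float32(0.01294335))
-y side (array([ 585.6192, -116.1997], dtype=float32), np.float32(0.45550662))
win rear (array([587.0101, -64.7456], dtype=float32), np.float32(90.25244))
```

send_rows(plan=[[20,0,0,0.2,0],[20,1,0,0.2,0],[20,2,0,0.3,0],[20,3,0,0.3,0],[20,4,0,0.4,0],[20,5,0,0.4,0],[20,6,0,0.4,0],[20,6.7,0,0.4,0],[20,7,0,0.4,0],[20,7,0,0.4,0]])

```text
time: 19.5
position: [0.6075, -0.0388, 0.0191]
tcp_rot: [179.9, -2.8, -179.8]
force: [-0.2, -0.2, 1.1]
finger_gap: 0.0233
```

```bash
python3 lk.py wrist pics/w11.png .48 .69 -.2 .02; python3 rp.py pics/w11.npz
```

```text
19.5 [ 0.6075 -0.0388  0.0191] [ 179.9093   -2.8155 -179.7714] [-0.2474 -0.1556  1.1411]
0.0458808362224007 61012 outer ((585.778564453125, -64.7890625), (107.6595230102539, 103.30995178222656), 0.31735849380493164) win ((575.5687866210938, -60.85129928588867), (0.7025030851364136, 0.749622106552124), 44.87678527832031)
z 0.045879399840559804 rear (array([531.8323, -70.1272], dtype=float32), np.float32(90.31743))
+y side (array([569.9753, -26.4601], dtype=float32), np.float32(0.11167596))
-y side (array([ 585.512, -116.273], dtype=float32), np.float32(0.7542931))
win rear (array([580.883 , -67.1859], dtype=float32), np.float32(89.00732))
```

send_rows(plan=[[20,0.5,0,0.3,0],[20,1,0,0.6,0],[20,1.3,0,0.8,0],[20,1.3,0,0.8,0],[30,1.3,0,0.8,0],[40,1.3,0,0.8,0],[55,1.3,0,0.8,0],[58,1.3,0,0.8,0],[58,1.3,0,0.8,0],[58,1.3,0,0.8,0]])

```text
time: 20.38
position: [0.606, -0.0388, 0.0182]
tcp_rot: [179.9, -2.8, -179.8]
force: [0.3, 0.0, 0.8]
finger_gap: 0.0582
```

send_rows(plan=[[58,0,0,-8,0],[58,0,0,-25,0],[58,0,0,-45,0],[58,0,0,-70,0],[58,0,0,-95,0],[58,40,0,-120,0],[58,80,0,-150,0],[58,120,0,-160,0],[58,160,0,-160,0],[58,190,0,-160,0]])

```text
time: 21.22
position: [0.4232, -0.0399, 0.1892]
tcp_rot: [180.0, -2.7, -179.8]
force: [-0.4, -0.9, 0.7]
finger_gap: 0.0575
```

send_rows(plan=[[58,0,-40,0,0.12],[58,0,-80,0,0.24],[58,0,-120,0,0.36],[58,0,-160,0,0.48],[58,0,-200,0,0.6],[58,0,-240,0,0.6],[58,0,-240,0,0.6],[58,0,-240,0,0.6]])

```text
time: 21.88
position: [0.424, -0.2819, 0.1893]
tcp_rot: [-178.5, -2.2, 145.6]
force: [-0.7, 0.3, -0.1]
finger_gap: 0.0578
```

```bash
python3 lk.py top pics/t12.png .49 .664 -.2 .02; python3 - <<'E'
from h import *
a=np.load("pics/t12.npz"); cv2.imwrite("pics/c12.png",cv2.resize(a["p"][80:230,210:410],(800,600),interpolation=cv2.INTER_CUBIC)[...,::-1])
E
cp pics/c12.png pics/v12.png
```

```text
21.8833 [ 0.424  -0.2819  0.1893] [-178.522    -2.1915  145.6348] [-0.696   0.3453 -0.1425]
0.04557663759972286 1309 outer ((594.7373657226562, -72.6946029663086), (133.2391357421875, 88.5379638671875), 1.0712858438491821) win ((605.44091796875, -73.92809295654297), (62.522647857666016, 42.958656311035156), 1.3167545795440674)
upright 81 0.5150533682353712 0.6868838041681847 [-0.1205 -0.026 ]
bar ((666.1712646484375, -73.5210952758789), (49.433265686035156, 17.70128631591797), 82.90711975097656)
```

View pics/c12.png

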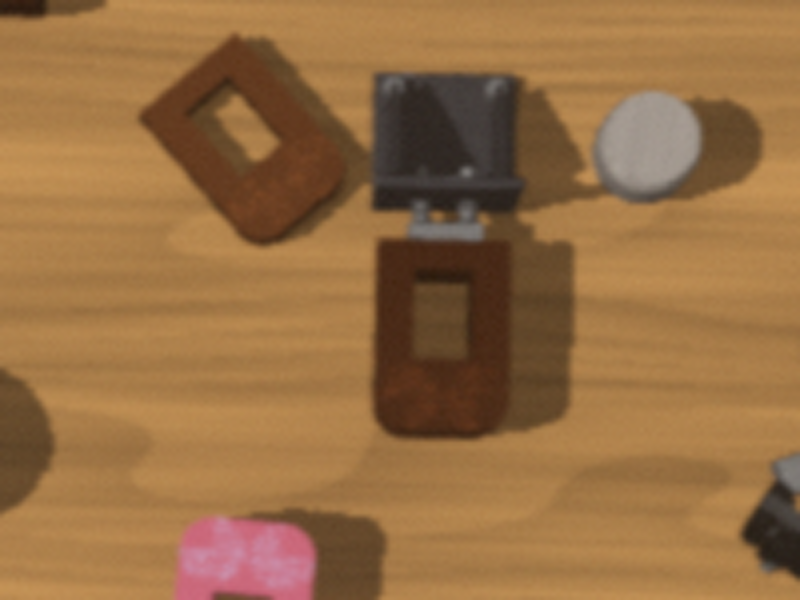

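The top view shows the blank's flat end at (445,240) meeting the bar at (445,230), square, with the offcut, tin and pink piece unmoved. I'll take one close numeric check for a gap from above the bar.

send_rows(plan=[[58,-130,336,0,0],[58,-130,336,0,0],[58,-130,336,0,0],[58,-130,336,0,0],[58,-130,336,0,0],[58,-130,336,0,0],[58,-130,336,0,0],[58,-130,336,0,0],[58,-130,336,0,0],[58,-130,336,0,0]])

```text
time: 22.77
position: [0.7225, -0.0689, 0.1744]
tcp_rot: [-178.6, -2.3, 146.2]
force: [-1.8, 0.3, -0.2]
finger_gap: 0.0581
```

```bash
python3 lk.py wrist pics/w13.png .49 .664 -.2 .02; python3 - <<'E'
from h import *
a=np.load("pics/w13.npz"); p,d,K,T=[a[k] for k in"pdKT"]; W=pts(d,K,T)*1000; print("cam",T[:3,3])
for y in(-30,-40,-55,-65,-75,-85,-100,-110):
    s=(d>0)&(abs(W[...,1]-y)<1); q=W[s]; b=q[abs(q[:,2]-45)<2.5]; r=q[(abs(q[:,2]-35.5)<2.5)&(q[:,0]>652)&(q[:,0]<680)]; g=q[(q[:,2]<25)&(q[:,0]>655)&(q[:,0]<670)]
    print(y,b[:,0].max().round(1) if len(b) else None,(r[:,0].min().round(1),r[:,0].max().round(1)) if len(r) else None,len(g))
P=np.array([[640,-105,45],[640,-40,45],[680,-40,45],[680,-105,45]])/1000
c=((P-T[:3,3])@T[:3,:3]); px=(c[:,:2]/c[:,2:])*K[0,0]+K[:2,2]; print(px)
x0,y0=np.maximum(px.min(0).astype(int)-10,0);x1,y1=px.max(0).astype(int)+10
cv2.imwrite("pics/c13.png",cv2.resize(p[y0:y1,x0:x1],(640,int(640*(y1-y0)/(x1-x0))))[...,::-1] if (y1-y0)<(x1-x0)*.9 else cv2.resize(p[y0:y1,x0:x1],(500,500))[...,::-1])
E
```

```text
22.7667 [ 0.7225 -0.0689  0.1744] [-178.6404   -2.2994  146.201 ] [-1.7691  0.2929 -0.1679]
0.044615066515053314 16445 outer ((597.6480712890625, -71.6573486328125), (133.43243408203125, 90.00494384765625), 0.2755715250968933) win ((610.963134765625, -70.75304412841797), (58.21919250488281, 39.25642013549805), 0.26174458861351013)
upright 227 0.445507735689527 0.6895756142935758 [-0.1188 -0.0239]
bar ((668.2479858398438, -72.2793197631836), (15.5830717086792, 68.12185668945312), 0.27807074785232544)
cam [ 0.6739 -0.0315  0.3192]
-30 689.2 (np.float64(660.3), np.float64(660.3)) 32
-40 689.3 None 31
-55 660.2 (np.float64(660.5), np.float64(674.0)) 0
-65 689.4 (np.float64(660.5), np.float64(674.3)) 0
-75 689.6 (np.float64(660.5), np.float64(674.5)) 0
-85 689.6 (np.float64(660.6), np.float64(674.6)) 0
-100 660.6 None 1
-110 744.1 (np.float64(660.7), np.float64(660.7)) 30
[[178.7946 141.7303]
 [250.6255  90.7303]
 [281.4448 138.0476]
 [210.404  186.134 ]]
```

View pics/c13.png

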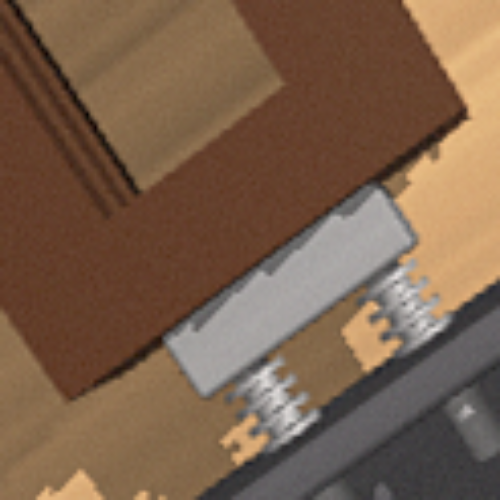

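The crop shows the bar's front edge flush against the blank's flat end from (165,340) to (375,185). It is centred, with no gap. I'm handing the job in.

```bash
python3 -c "
from plant import robot
print(robot.job_done())"
```

```text
the job is handed in; nothing more can be done
None
```

The blank has been creased on both sides, and I handed the job in after about 23 s of the 72 s allowed. I gripped it by one wall, with one finger in the window.

- **Long side:** It went against the bar with the window about 1 mm off the bar's middle and within about 0.3° of square. I pressed until the tool stopped moving while the force rose from about 7 N to 21 N. The blank had then moved about 8 mm from where the bar rests, which matches its full travel.
- **Flat end:** After the turn, it was centred within about 1 mm. I pressed until the tool stopped moving at about 19 N (wrist force), with the flat end about 8–9 mm in. I then eased back slowly and let go.
- **Last check:** The blank lies flat and touches the bar with no visible gap. Its yaw is 0.28° against about 0.3–0.45° for the press, and its centre is about 0.5 mm off the bar's middle. The bar is still pushed in about 1 mm. The gripper is clear, and the offcut, tin and pink piece looked unmoved.

**What went wrong or disagreed:**
- While turning the blank I brushed its corner against the bar at about 11 N. I backed off straight away and finished the turn further out; the press looked undisturbed.
- The pressing left the tool tilted by about 2–3°. I let go and gripped again before the second press so the blank would settle flat.
- The top camera reads positions 1–2 mm differently from the wrist camera. I used the wrist camera's values.
- The bar's travel was judged from position and force, because there is no direct reading of it.

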